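Index the casting carousel and slide a mould disc into its pocket

ROBOT

A 7-joint arm with a two-finger parallel gripper is mounted at the origin on the work surface. World frame = base frame: x ahead of the robot, y to its left, z up, the work surface at z = 0. Lengths are in m, angles in rad, forces in N, time in s.
With the tool pointing down it reaches from about 0.4 to 0.875 m from the base axis. Payload 19.3 kg.
Tool frame: the origin (TCP) lies midway between the tips of the shut fingers; the grasp point (between the pads) lies 19 mm behind it (r.pinch_z is the distance from the TCP to the grasp point, in m); z points along the fingers, y is the direction in which the jaws open and shut (so a half turn about z gives the same grasp; the last joint's range is limited). The gripper opens to 85 mm and grips with 20 to 120 N. Pads are 22 mm wide; open, the fingers measure 114 mm over their backs; the gripper's body (76 mm by 85 mm) begins 54 mm behind the grasp point. The pads swing forward as they close: fully open they stand 13 mm farther back than shut.
Start: joints at [1.105, 0.521, -0.036, 1.599, 0.021, 1.021, -0.113], TCP at [0.241, -0.577, 0.231] pointing down, gripper open.
Joint ranges: [-2.91, 2.91], [-0.3, 2.13], [-1.5, 1.42], [0.17, 2.43], [-1.26, 4.41], [0.16, 1.93], [-2.52, 2.52]. Speed limits (rad/s): [1.89, 1.89, 2.39, 2.39, 3.01, 3.01, 3.01].

INTERFACE

Orientations are given as a rotation vector (axis times angle).
In Python, from cell import r, imaging gives the robot as it stands.
- The arm moves only by the tool arm_command, never from a script. Its argument "plan" is a list of rows, each a list of 3 entries, a list of its own where there are three numbers: the opening, from 0 (shut) to 1 (fully open), then the shift along the world's x, y, z in mm, then the turn about the world's z in rad. In form: [[hand, [tx, ty, tz], spin], ...]. A call has 1 to 8 rows; each row shifts and turns the pose as measured when the row begins; what a row does not reach is not made up. A row lasts 1/8 s, in which the tool goes at most 62.5 mm and 10.7 degrees, less where a joint would pass 70% of its speed; a pose out of reach is approached as far as the arm can. A call is refused whole if a number of a shift passes 62.5 or a number of a turn 0.188, either way. A call with a gripper value outside its range is refused whole. The fingers move at their own pace and stop on an object; "grip_force" is the grip in N (left out, the last holds). Time passes only in rows, so rows that do not move let the fingers close. It gives the time, the measured TCP pose, the force and the opening at its end, in the units of the state.
- r.get_state(): the state, without advancing time (a new reading comes with each control period).
- imaging.read_camera(name): name is "scene" or "top"; returns a dict with "frame" (384x512x3 uint8, red, green, blue), "K" (3x3 intrinsics, pixels), "R" (3x3) and "t" (3): a world point X has camera coordinates R X + t. Camera axes: x right, y down, z forward; pixel columns grow to the right and rows downward; lengths in m; the calibration is good to about 2 mm. A picture is of the moment at which its call begins. There is no depth.
- r.sign_off(): hands the job in, once; it reports no verdict.
The state is a dict: "time_s": time; "qpos": joint angles; "joint_vel": joint speeds; "joint_torque": joint torques, N m; "tcp_pos": TCP position; "eef_rot": TCP orientation; "ft_force": force on the tool from outside, world axes, zero at the start; "ft_torque": the same for the moment, N m; "grip_width": opening from 0.0 (shut) to 1.0 (fully open).
Only numpy, scipy, OpenCV 4.12 (cv2) and the standard library are available. Lean on these libraries where they do the work, as an engineer would, in place of code of your own. Each camera call takes 0.05 s, during which the arm holds its last target.

TASK

Turn the carousel until the empty pocket squarely faces the feed shelf. Then slide the blue mould disc along the shelf, without lifting it, until it drops into that pocket and lies flat on its floor; leave the loaded pocket facing the shelf, and do not disturb the cups, jar, slab and tools around it.

Things in the scene. Friction and masses are not known exactly. Their poses are not given: they have to be found in the camera images.
- disc_center (a point): All sizes here are in mm. The loose pale blue round mould disc, 90 diameter, 14 thick, flat on both faces, about 0.12 kg, lying flat on the feed shelf. Point at its centre, half-way up (7 above its underside); z is up when it lies flat. Slides with ordinary friction.
- load_point (a point): Fixed point of the casting table, where the centre of the pocket floor comes when the pocket faces the feed shelf squarely. 70 from the carousel axis toward the shelf, 33 above the work surface. Its y axis points from the carousel axis out along the middle line of the shelf, z up.
- shelf_mid (a point): Centre of the top face of the fixed aluminium feed shelf: a flat plate without side fences, 180 wide (its x) and 200 long (its y, outward from the carousel), top 41.5 above the work surface (1.5 above the deck), with a yellow painted line along its middle. Its inner edge is straight and lies 132 from the carousel axis, 2 clear of the rim of the carousel at the middle line. The shelf, the carousel and its base form one unit fixed to the table, whose place and yaw vary.
- hub (a point): On the carousel axis at the height of the deck's top face (40 above the work surface). The carousel is a round aluminium deck of radius 130 that turns about a vertical axis. A steel hub nut of radius 13 stands 12 above the deck here. Its x, y axes turn with the carousel.
- pocket (a point): Centre of the floor of the only empty pocket of the carousel (dark floor): round, 95 diameter, 7 deep below the deck, its centre 70 from the axis. It turns with the carousel. A seated disc lies flat on this floor, its centre 7 above this point, its top 7 proud of the deck. The two other stations, 120 degrees to either side, are filled for good by dusty pink discs, 90 diameter, also 7 proud of the deck.
- carousel (a joint): Angle of the carousel (rad), growing anticlockwise seen from above. The pocket faces the shelf at 0 and again at 6.283; stops at -0.6 and 6.9. It starts between 1.0 and 5.28, turns stiffly (about 0.25 N m, 2 to 4 N at a peg) and stays where it is left.
- peg0 (a point): Black upright turning peg fixed on the deck, 60 degrees anticlockwise of the pocket seen from above: 18 diameter, 50 high above the deck, 108 from the axis. Point on its axis, 30 above the deck (20 below its top).
- peg1 (a point): Black upright turning peg fixed on the deck, opposite the pocket seen from above: 18 diameter, 50 high above the deck, 108 from the axis. Point on its axis, 30 above the deck (20 below its top).
- peg2 (a point): Black upright turning peg fixed on the deck, 60 degrees clockwise of the pocket seen from above: 18 diameter, 50 high above the deck, 108 from the axis. Point on its axis, 30 above the deck (20 below its top).
- mixing_cup_mid (a point): Bystander: white open mixing cup standing near the shelf on its far side, rim radius 40, 85 high; point on its axis half-way up.
- spatula_grip (a point): Bystander: spatula 190 long lying flat on the table just beside the near side of the shelf; point at the middle of its handle.
- tall_cup_mid (a point): Bystander: clear open cup, rim radius 45, 110 high, standing beyond the carousel, far right; point half-way up.
- jar_mid (a point): Bystander: closed jar with a blue lid, radius 38, 90 high, to the robot's right; point half-way up.
- mould_slab_mid (a point): Bystander: white board 170 x 130 with a pale blue mould on it, 30 high in all, to the robot's left; point half-way up at the centre.
- brush_grip (a point): Bystander: small brush 170 long lying on the table, near right; point at the middle of its handle.
- disc: The same disc, point at the centre of its underside.
Mind the look-alikes: they are no part of the job. What is shaped like the disc but purple or yellow is not meant.

How it is judged:
By the outcome, as a careful person would: the job done as asked, in the order asked, and still so for the second after the job is handed in, with the robot touching nothing.
It also fails if it takes over 72 s, if anything falls off the work surface, if the arm or the gripper's body presses on something with over 40 N, if the wrist force passes 120 N, or if a joint passes its speed limit or range.

## Working session

There is one attempt and no reset: what is moved stays moved. The work goes in short steps, Python scripts to look and compute and a tool call to move; the robot and the scene stay as the last step left them, time stands still between calls to the robot, and variables do not carry over. Pictures are saved under pics/ and viewed, and the job is handed in when it is done.

Besides the shell and the picture viewer there is one more tool, called by a JSON object that holds its "fn" and its "kwargs", one argument or row to a line. arm_command: Moves the arm, as the interface text tells. Its arguments: {"type":"object","properties":{"plan":{"type":"array"},"grip_force":{"type":"number"}},"required":["plan"]}

```bash
mkdir -p pics; ls
python3 - <<'E'
from cell import r, imaging
import cv2
for n in ("scene","top"):
    d=imaging.read_camera(n)
    cv2.imwrite(f"pics/{n}0.png",cv2.resize(d["frame"][:,:,::-1],(800,600),interpolation=cv2.INTER_CUBIC))
    print(n,d["K"],d["R"],d["t"])
s=r.get_state();print(s)
E
```

```text
pics
scene [[436.82695007   0.         256.93155758]
 [  0.         436.82695007 192.80919362]
 [  0.           0.           1.        ]] [[-0.5700945   0.82138192 -0.01800024]
 [ 0.61304555  0.41070474 -0.67490501]
 [-0.54696199 -0.3957946  -0.73768504]] [ 0.31042377 -0.28261895  1.84397235]
top [[378.78781063   0.         253.37768141]
 [  0.         378.78781063 196.52659731]
 [  0.           0.           1.        ]] [[ 2.89958840e-02 -9.99579289e-01  6.95767051e-04]
 [-9.88318602e-01 -2.87734060e-02 -1.49661057e-01]
 [ 1.49618113e-01  3.65191513e-03 -9.88737116e-01]] [-0.01709033  0.5580368   0.96466905]
{'time_s': 0.1, 'qpos': array([ 1.10475659,  0.52197453, -0.03629898,  1.59990791,  0.02119863,
        1.02108199, -0.11279366]), 'joint_vel': array([ 0.00236632, -0.0020298 , -0.00036251, -0.00350325, -0.00174846,
       -0.00024704, -0.00147313]), 'joint_torque': array([ 1.98051755e-03, -9.28485775e+01,  1.98262788e+00, -3.70530653e+01,
        1.79589872e-02,  5.34549021e-03,  6.43998442e-05]), 'tcp_pos': array([ 0.24083889, -0.57643428,  0.23078649]), 'eef_rot': array([-3.07934080e+00, -6.17498106e-01,  4.26921807e-04]), 'ft_force': array([0.14385171, 0.833235  , 0.39695701]), 'ft_torque': array([ 0.02111383, -0.00503238,  0.0199452 ]), 'grip_width': 1.0003933129130407}
```

View pics/top0.png

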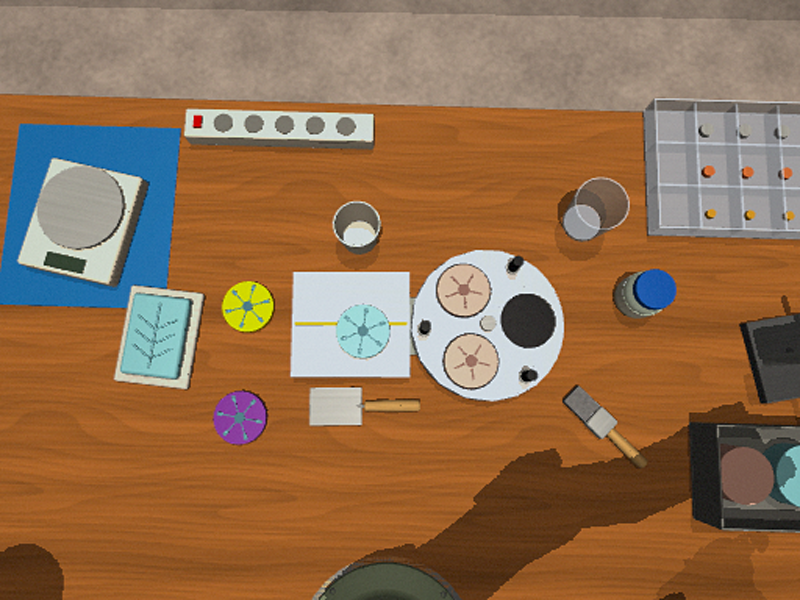

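View pics/scene0.png

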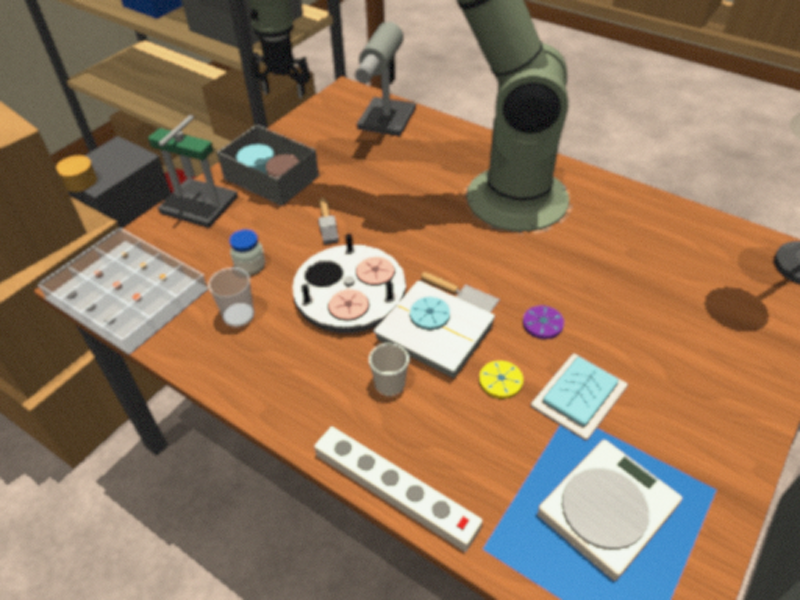

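The top view shows the shelf to the left of the deck (around 350,325), the blue disc at (362,331), and the dark pocket at (527,320) on the far side. The pegs are at (515,265), (425,327) and (528,375). Next I'll measure these.

```bash
cat > h.py <<'E'
import numpy as np, cv2
from cell import r, imaging
def ray(d,uv,z):
    uv=np.atleast_2d(np.asarray(uv,float)); p=np.c_[uv,np.ones(len(uv))]@np.linalg.inv(d["K"]).T@d["R"]
    c=-d["R"].T@d["t"]; return c+p*((z-c[2])/p[:,2])[:,None]
def proj(d,X):
    p=d["K"]@(d["R"]@np.asarray(X)+d["t"]); return p[:2]/p[2]
def comps(m,amin=40):
    n,l,s,c=cv2.connectedComponentsWithStats(m.astype(np.uint8))
    return [(s[i,4],c[i],(l==i)) for i in range(1,n) if s[i,4]>=amin]
def circ(m,d,z):
    cs,_=cv2.findContours(m.astype(np.uint8),cv2.RETR_EXTERNAL,cv2.CHAIN_APPROX_NONE)
    P=ray(d,max(cs,key=len)[:,0,:],z)[:,:2]
    hull=cv2.convexHull((P*1e3).astype(np.float32))
    (x,y),(a,b),t=cv2.fitEllipse(hull)
    return x,y,a,b
def cyan(f):
    h=cv2.cvtColor(f,cv2.COLOR_RGB2HSV); return (h[...,0]>80)&(h[...,0]<98)&(h[...,1]>40)&(h[...,2]>120)
def white(f):
    h=cv2.cvtColor(f,cv2.COLOR_RGB2HSV); return (h[...,1]<35)&(h[...,2]>185)
def dark(f): return f.max(2)<70
def yel(f):
    h=cv2.cvtColor(f,cv2.COLOR_RGB2HSV); return (h[...,0]>18)&(h[...,0]<32)&(h[...,1]>90)&(h[...,2]>150)
E
python3 - <<'E'
from h import *
d=imaging.read_camera("top"); f=d["frame"]
for n,m,z in (("cyan",cyan(f),.0555),("white",white(f),.0405),("dark",dark(f),.033),("yel",yel(f),.0415)):
    for a,c,mm in comps(m,15):
        if 150<c[0]<400 and 130<c[1]<280: 
            print(n,a,c.round(1),ray(d,c,z)[0].round(4), np.round(circ(mm,d,z),1) if a>500 else "")
            if n=="white" and a>2000:
                cs,_=cv2.findContours(mm.astype(np.uint8),0,1); P=ray(d,max(cs,key=len)[:,0,:],.0415)[:,:2]*1e3
                print("  rect",cv2.minAreaRect(P.astype(np.float32)))
E
```

```text
cyan 15 [158.4 195.1] [0.5527 0.2482 0.0555] 
cyan 920 [231.8 211.5] [0.5151 0.0541 0.0555] [515.4  54.3  88.3  89.4]
cyan 30 [152.8 266.6] [0.3682 0.2501 0.0555] 
white 195 [229.  151.2] [0.6809 0.0689 0.0405] 
white 3947 [312.1 208. ] [ 0.5324 -0.1574  0.0405] [ 535.3 -156.6  256.   256.3]
  rect ((535.197265625, -156.16754150390625), (254.59735107421875, 254.76634216308594), 45.00950622558594)
white 3948 [222.5 206.1] [0.5305 0.0803 0.0405] [528.3  78.2 229.8 263.7]
  rect ((529.2597045898438, 75.304443359375), (176.04591369628906, 199.8401336669922), 1.6630088090896606)
white 757 [214.5 259.6] [0.3901 0.0953 0.0405] [389.7  94.9  76.3 100.7]
dark 64 [329.5 168.5] [ 0.6425 -0.205   0.033 ] 
dark 32 [394.1 191.4] [ 0.5845 -0.3785  0.033 ] 
dark 917 [337.4 204.7] [ 0.5442 -0.226   0.033 ] [ 544.2 -226.1   89.1   92.2]
dark 15 [289.  199.9] [ 0.5532 -0.0965  0.033 ] 
dark 45 [271.4 209.2] [ 0.5269 -0.0498  0.033 ] 
dark 61 [338.1 239.9] [ 0.4506 -0.2274  0.033 ] 
dark 59 [369.2 261.7] [ 0.3962 -0.3085  0.033 ] 
dark 20 [168.  260.6] [0.384  0.2172 0.033 ] 
yel 594 [157.6 195.4] [0.554  0.2538 0.0415] [553.7 253.1  86.2  86.8]
yel 54 [202.  206.5] [0.5277 0.1344 0.0415] 
yel 24 [254.5 206.5] [ 0.5318 -0.0046  0.0415]
```

```bash
cat >> h.py <<'E'
HUB=np.array([.5353,-.1566]); PHI=np.deg2rad(91.63)
def peg(i,c):  # i offset deg from pocket
    a=PHI+c+np.deg2rad(i); return HUB+.108*np.array([np.cos(a),np.sin(a)])
def tool(s):
    R=cv2.Rodrigues(np.array(s["eef_rot"]))[0]; return np.array(s["tcp_pos"])*1e3, np.rad2deg(np.arctan2(R[1,1],R[0,1])), R[:,2]
E
python3 - <<'E'
from h import *
d=imaging.read_camera("top")
for uv,o in (((338.1,239.9),-60),((271.4,209.2),180),((329.5,168.5),60)):
  for z in (.06,.065,.07):
    p=ray(d,uv,z)[0,:2]-HUB; a=np.arctan2(p[1],p[0])-PHI-np.deg2rad(o)
    print(o,z,np.hypot(*p).round(4),a%(2*np.pi))
print(peg(-60,3.24)); print(tool(r.get_state()))
E
```

```text
-60 0.06 0.1076 3.2363444793640035
-60 0.065 0.1071 3.2268781751044378
-60 0.07 0.1067 3.21732510632737
180 0.06 0.1085 3.220506199379988
180 0.065 0.1088 3.225704701245507
180 0.07 0.1091 3.2308754794079277
60 0.06 0.1097 3.233841585204348
60 0.065 0.1082 3.2380883526285995
60 0.07 0.1068 3.2424516552666804
[ 0.4493527  -0.22199924]
(array([ 240.85353282, -576.54892428,  230.9619622 ]), np.float64(-67.32473555999788), array([-3.01143444e-04,  5.67004633e-04, -9.99999794e-01]))
```

{"fn": "arm_command", "kwargs": {
  "plan": [
    [0.5,[26,44,0],0.03],
    [0.5,[26,44,-3],0.03],
    [0.5,[26,44,-5],0.03],
    [0.5,[26,44,-5],0.03],
    [0.5,[26,44,-5],0.03],
    [0.5,[26,44,-5],0.03],
    [0.5,[26,44,-5],0.03],
    [0.5,[26,44,-5],0.03]
  ],
  "grip_force": 25
}}

```text
time_s: 1.2
tcp_pos: [0.4512, -0.2159, 0.1967]
eef_rot: [2.983, 0.983, -0.001]
ft_force: [0.6, -1.1, 0.0]
grip_width: 0.502
```

Run:
```python
from h import *
s=r.get_state();print(s["time_s"],tool(s),s["qpos"].round(2),s["grip_width"],peg(-60,3.23))
```

```text
1.2 (array([ 451.20892775, -215.94334144,  196.67103211]), np.float64(-53.5075843291154), array([-1.31875667e-04, -9.89395824e-04, -9.99999502e-01])) [ 0.49  0.38 -0.21  1.95  0.1   0.82 -0.71] 0.5016104646809444 [ 0.44870301 -0.22113652]
```

{"fn": "arm_command", "kwargs": {
  "plan": [
    [0.5,[-2.5,-5,-20],0],
    [0.5,[0,0,-40],0],
    [0.5,[0,0,-40],0],
    [0.5,[0,0,-28],0],
    [0.5,[0,0,-12],0],
    [0.5,[0,0,0],0]
  ]
}}

```text
time_s: 1.95
tcp_pos: [0.4514, -0.2166, 0.0533]
eef_rot: [2.979, 0.995, 0.003]
ft_force: [0.6, 0.2, 0.7]
grip_width: 0.499
```

Run:
```python
from h import *
s=r.get_state();print(s["time_s"],tool(s),s["qpos"].round(2),s["grip_width"],s["ft_force"])
for n in("top","scene"):
    d=imaging.read_camera(n);u,v=proj(d,[.449,-.221,.08]).astype(int)
    f=d["frame"][max(0,v-60):v+60,u-80:u+80,::-1]; cv2.imwrite(f"pics/{n}1.png",cv2.resize(f,None,fx=4,fy=4,interpolation=2))
```

```text
1.95 (array([ 451.36713912, -216.62069095,   53.3093702 ]), np.float64(-53.044426180001714), array([ 2.38226472e-03, -3.87658166e-04, -9.99997087e-01])) [ 0.45  0.61 -0.16  2.05  0.19  0.49 -0.77] 0.49863370650289424 [0.62821429 0.17685409 0.70649582]
```

View pics/scene1.png

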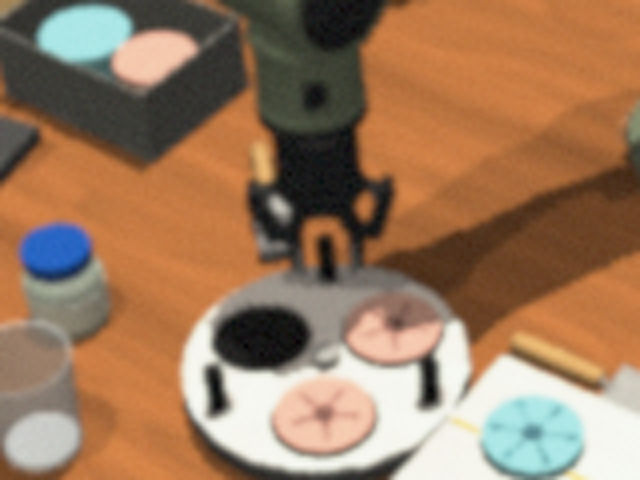

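View pics/top1.png

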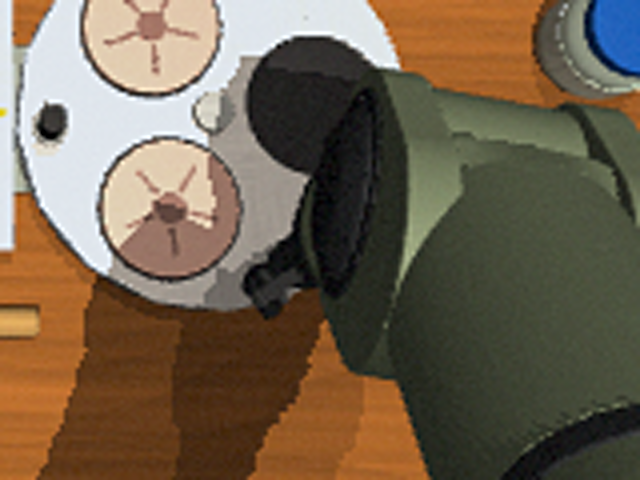

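The scene view shows the peg standing between the open fingers, at about (325,258) in the crop. I'll close on it.

{"fn": "arm_command", "kwargs": {
  "plan": [
    [0.5,[-3,-4.5,2],0],
    [0.1,[0,0,0],0],
    [0,[0,0,0],0],
    [0,[0,0,0],0],
    [0,[0,0,0],0]
  ]
}}

```text
time_s: 2.68
tcp_pos: [0.4495, -0.2223, 0.0584]
eef_rot: [2.976, 0.993, 0.009]
ft_force: [1.3, -0.6, -3.6]
grip_width: 0.2
```

```bash
cat > arc.py <<'E'
from h import *
import sys
# suggest 8 rows of chord steps from present measured pose
step=float(sys.argv[1]); n=int(sys.argv[2])
s=r.get_state(); p,yaw,zz=tool(s); v=p[:2]/1e3-HUB; a=np.arctan2(v[1],v[0])
c=(a-PHI+np.deg2rad(60))%(2*np.pi)
print("t",s["time_s"],"p",p.round(1),"yaw",yaw.round(1),"want",((np.rad2deg(a)+90+90)%180-90).round(1),"rad",np.hypot(*v).round(4),"c",c.round(4),"q",s["qpos"].round(2),"g",s["grip_width"].round(3),s["ft_force"].round(1))
for k in range(n):
    q0=a+k*step; q1=q0+step
    print((108*np.array([np.cos(q1)-np.cos(q0),np.sin(q1)-np.sin(q0)])).round(1),end=" ")
E
python3 arc.py 0.1 8
```

```text
Traceback (most recent call last):
  File "arc.py", line 7, in <module>
    print("t",s["time_s"],"p",p.round(1),"yaw",yaw.round(1),"want",((np.rad2deg(a)+90+90)%180-90).round(1),"rad",np.hypot(*v).round(4),"c",c.round(4),"q",s["qpos"].round(2),"g",s["grip_width"].round(3),s["ft_force"].round(1))
                                                                                                                                                                                 ^^^^^^^^^^^^^^^^^^^^^
AttributeError: 'float' object has no attribute 'round'
```

Gripped: opening 0.2, or 17 mm.

```bash
sed -i 's/s\["grip_width"\].round(3)/round(s["grip_width"],3)/' arc.py; python3 arc.py 0.1 8
```

```text
t 2.675 p [ 449.5 -222.3   58.4] yaw -53.1 want -52.5 rad 0.108 c 3.2432 q [ 0.46  0.6  -0.16  2.05  0.19  0.5  -0.76] g 0.2 [ 1.3 -0.6 -3.6]
[ 7.  -8.2] [ 7.8 -7.5] [ 8.5 -6.7] [ 9.1 -5.8] [ 9.6 -4.9] [10.1 -3.9] [10.4 -2.8] [10.6 -1.8]
```

{"fn": "arm_command", "kwargs": {
  "plan": [
    [0,[7,-8,0],0.1],
    [0,[8,-7.5,0],0.1],
    [0,[8.5,-6.5,0],0.1],
    [0,[9,-6,0],0.1]
  ]
}}

```text
time_s: 3.18
tcp_pos: [0.4814, -0.2501, 0.0584]
eef_rot: [2.713, 1.582, 0.006]
ft_force: [3.0, 6.1, -4.2]
grip_width: 0.197
```

```bash
python3 arc.py 0.12 8
```

```text
t 3.175 p [ 481.4 -250.1   58.4] yaw -29.5 want -30.0 rad 0.1079 c 3.6373 q [ 0.57  0.65 -0.28  1.94  0.3   0.59 -0.42] g 0.197 [ 3.   6.1 -4.2]
[11.6 -5.8] [12.2 -4.4] [12.6 -2.9] [12.9 -1.3] [13.   0.2] [12.8  1.8] [12.5  3.3] [12.   4.8]
```

Tracking is excellent, so I'll continue.

{"fn": "arm_command", "kwargs": {
  "plan": [
    [0,[11.6,-5.8,0],0.12],
    [0,[12.2,-4.4,0],0.12],
    [0,[12.6,-2.9,0],0.12],
    [0,[12.9,-1.3,0],0.12],
    [0,[13,0.2,0],0.12],
    [0,[12.8,1.8,0],0.12],
    [0,[12.5,3.3,0],0.12],
    [0,[12,4.8,0],0.12]
  ]
}}

```text
time_s: 4.18
tcp_pos: [0.5822, -0.254, 0.0584]
eef_rot: [-1.637, -2.676, -0.003]
ft_force: [-2.2, 3.9, 0.7]
grip_width: 0.199
```

```bash
python3 arc.py 0.12 8
```

```text
t 4.175 p [ 582.2 -254.    58.4] yaw 27.1 want 25.7 rad 0.1081 c 4.6092 q [ 0.67  0.81 -0.54  1.67  0.52  0.82  0.37] g 0.199 [-2.2  3.9  0.7]
[11.3  6.3] [10.5  7.6] [9.5 8.8] [8.4 9.9] [ 7.1 10.8] [ 5.8 11.6] [ 4.3 12.2] [ 2.9 12.6]
```

{"fn": "arm_command", "kwargs": {
  "plan": [
    [0,[11.3,6.3,0],0.11],
    [0,[10.5,7.6,0],0.11],
    [0,[9.5,8.8,0],0.12],
    [0,[8.4,9.9,0],0.12],
    [0,[7.1,10.8,0],0.12],
    [0,[5.8,11.6,0],0.12],
    [0,[4.3,12.2,0],0.12],
    [0,[2.9,12.6,0],0.12]
  ]
}}

```text
time_s: 5.18
tcp_pos: [0.6427, -0.176, 0.0585]
eef_rot: [-0.207, -3.13, 0.01]
ft_force: [-1.9, -0.9, 0.3]
grip_width: 0.203
```

```bash
python3 arc.py 0.12 8
```

```text
t 5.175 p [ 642.7 -176.    58.5] yaw 82.4 want 79.8 rad 0.1092 c 5.5527 q [ 0.63  0.9  -0.74  1.57  0.71  0.96  1.08] g 0.203 [-1.9 -0.9  0.3]
[ 1.5 12.9] [-0. 13.] [-1.6 12.9] [-3.1 12.6] [-4.6 12.1] [-6.  11.5] [-7.3 10.7] [-8.6  9.7]
```

{"fn": "arm_command", "kwargs": {
  "plan": [
    [0,[1,12.9,0],0.1],
    [0,[-0.5,13,0],0.11],
    [0,[-2,12.9,0],0.11],
    [0,[-3.4,12.6,0],0.12],
    [0,[-4.8,12.1,0],0.12],
    [0,[-6,11.5,0],0.12],
    [0,[0,0,0],0]
  ]
}}

```text
time_s: 6.05
tcp_pos: [0.6302, -0.1013, 0.0585]
eef_rot: [-0.878, 3.011, -0.015]
ft_force: [-2.3, 0.8, 2.2]
grip_width: 0.201
```

```bash
python3 arc.py 0.05 1
python3 - <<'E'
from h import *
for n in("top","scene"):
    d=imaging.read_camera(n);u,v=proj(d,[.535,-.1,.04]).astype(int)
    f=d["frame"][max(0,v-75):v+75,u-100:u+100,::-1]; cv2.imwrite(f"pics/{n}2.png",cv2.resize(f,None,fx=4,fy=4,interpolation=2))
    for a,c,mm in comps(dark(d["frame"]),300):
        if n=="top":
            p=ray(d,c,.033)[0,:2]-HUB; print(c,a,p,np.arctan2(p[1],p[0])-PHI,circ(mm,d,.033))
E
```

```text
t 6.05 p [ 630.2 -101.3   58.5] yaw 122.5 want -59.8 rad 0.1098 c 6.2587 q [ 0.61  0.92 -0.89  1.66  0.84  0.98  1.56] g 0.201 [-2.3  0.8  2.2]
[-2.8  4.6] [358.96356275 212.88663968] 3952 [-0.01152572 -0.12675849] -3.2607187651523653 (583.9834594726562, -275.0417785644531, 356.6169128417969, 646.9774169921875)
[284.87741935 206.30322581] 930 [0.00040525 0.07088265] -0.034165934132201814 (536.1674194335938, -85.72407531738281, 90.53353118896484, 92.21890258789062)
[498.22770919 219.36899863] 729 [-0.01809106 -0.49669936] -3.2064479884187933 (525.0769653320312, -656.028564453125, 89.74488830566406, 102.4798583984375)
[480.73033708 265.19101124] 445 [-0.13962021 -0.44288669] -3.475430121917048 (360.2783203125, -585.6392822265625, 123.08811950683594, 194.72509765625)
[468.424718   335.47756253] 8156 [-0.31675639 -0.40091482] -3.838706813064739 (218.7837371826172, -563.7281494140625, 258.0819396972656, 273.94073486328125)
[362.44157815 372.61911988] 659 [-0.4137819  -0.13035907] -4.435637946713287 (94.54420471191406, -217.41098022460938, 7.7446699142456055, 24.084592819213867)
[275.51098901 370.1978022 ] 364 [-0.41431758  0.08750766] 1.3341974797531737 (113.00554656982422, -25.938011169433594, 83.83006286621094, 269.68499755859375)
```

View pics/top2.png

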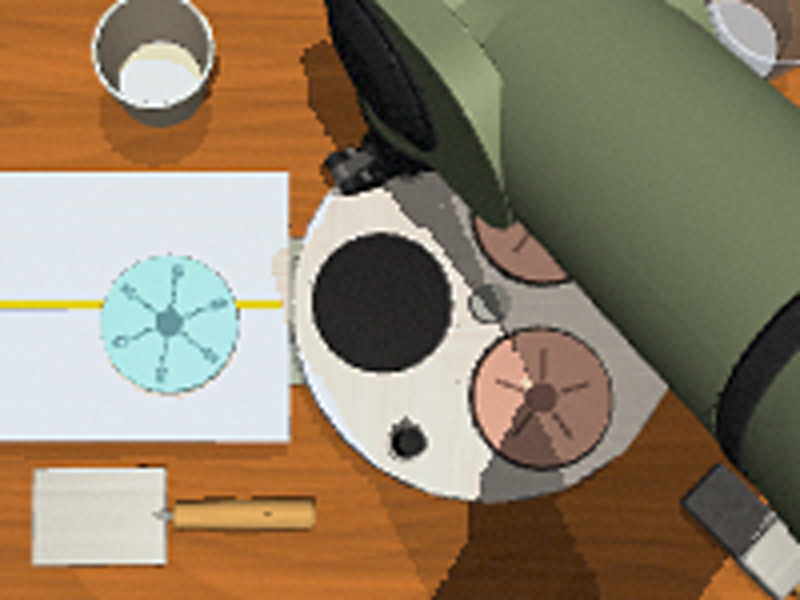

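View pics/scene2.png

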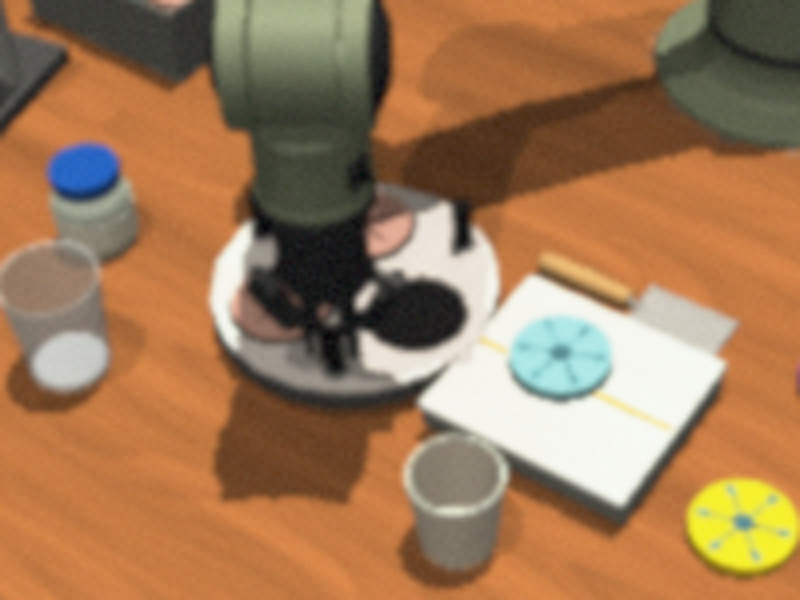

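{"fn": "arm_command", "kwargs": {
  "plan": [
    [0,[-1.6,2.6,0],0.0],
    [0,[0,0,0],0],
    [0.3,[0,0,0],0],
    [0.5,[0,0,0],0],
    [0.5,[0,0,0],0]
  ]
}}

```text
time_s: 6.78
tcp_pos: [0.6298, -0.1014, 0.0585]
eef_rot: [-0.863, 3.014, -0.019]
ft_force: [-0.3, -0.1, 0.0]
grip_width: 0.497
```

```bash
python3 arc.py 0.05 1
cat > look.py <<'E'
from h import *
import sys
d=imaging.read_camera("top"); f=d["frame"]
C=-d["R"].T@d["t"]; print("cam",C.round(3))
for a,c,mm in comps(dark(f),300):
    if 250<c[0]<310 and 150<c[1]<230:
        for z in (.033,.04):
            x=circ(mm,d,z); p=np.array(x[:2])/1e3-HUB; print("pocket",a,z,np.round(x,1),"c",round(np.arctan2(p[1],p[0])-PHI,4),"r",np.hypot(*p).round(4))
h=cv2.cvtColor(f,cv2.COLOR_RGB2HSV); pink=(h[...,0]<14)&(h[...,1]>35)&(h[...,1]<130)
for a,c,mm in comps(cyan(f),300):
    if 180<c[0]<330 and 130<c[1]<260: print("disc",a,np.round(circ(mm,d,float(sys.argv[1]) if len(sys.argv)>1 else .0555),1))
for n,m,o in (("peg",dark(f),60),):
    for a,c,mm in comps(m,25):
        if a<120 and 250<c[0]<380 and 120<c[1]<270:
            p=ray(d,c,.065)[0,:2]-HUB; print("peg?",c.round(1),np.hypot(*p).round(4),np.rad2deg(np.arctan2(p[1],p[0])-PHI).round(2))
E
python3 look.py
```

```text
t 6.775 p [ 629.8 -101.4   58.5] yaw 122.0 want -59.7 rad 0.1094 c 6.2594 q [ 0.61  0.92 -0.88  1.66  0.84  0.98  1.55] g 0.497 [-0.3 -0.1  0. ]
[-2.8  4.6] cam [ 0.408 -0.005  1.037]
pocket 926 0.033 [535.8 -85.7  90.4  91.8] c -0.0351 r 0.0709
pocket 926 0.04 [534.8 -85.2  89.8  90.7] c -0.0208 r 0.0714
disc 920 [515.4  54.2  88.4  88.9]
peg? [291.7 241.3] 0.1081 57.99
peg? [323.5 246.1] 0.1061 -257.22
peg? [368.5 261.4] 0.1969 -226.13
peg? [306.7 264.5] 0.1511 82.32
```

{"fn": "arm_command", "kwargs": {
  "plan": [
    [0,[0,0,0],0],
    [0,[0,0,0],0],
    [0,[0,0,0],0],
    [0,[-2.2,3.6,0],0.03],
    [0,[0,0,0],0]
  ],
  "grip_force": 40
}}

```text
time_s: 7.45
tcp_pos: [0.6275, -0.0976, 0.0587]
eef_rot: [-0.911, 3.0, -0.018]
ft_force: [-2.2, 0.6, 1.8]
grip_width: 0.204
```

```bash
python3 arc.py 0.05 1;python3 look.py
```

```text
t 7.45 p [627.5 -97.6  58.7] yaw 123.8 want -57.4 rad 0.1094 c 0.0171 q [ 0.61  0.91 -0.89  1.67  0.85  0.98  1.57] g 0.204 [-2.2  0.6  1.8]
[-3.   4.5] cam [ 0.408 -0.005  1.037]
pocket 928 0.033 [533.3 -86.   90.5  92.1] c -0.0002 r 0.0706
pocket 928 0.04 [532.5 -85.4  89.9  91.4] c 0.0115 r 0.0712
disc 922 [515.5  54.3  88.3  89.4]
peg? [293.2 242.1] 0.1077 60.28
peg? [319.8 244.8] 0.1013 -261.92
peg? [311.4 263.9] 0.1484 86.78
```

{"fn": "arm_command", "kwargs": {
  "plan": [
    [0.5,[0,0,0],0],
    [0.5,[0,0,0],0],
    [0.5,[0,0,20],0],
    [0.5,[0,0,40],0],
    [0.6,[0,0,45],-0.05],
    [0.6,[-10,10,20],-0.18],
    [0.6,[-15,30,5],-0.18],
    [0.6,[-15,35,0],-0.18]
  ]
}}

```text
time_s: 8.5
tcp_pos: [0.5873, -0.0222, 0.1995]
eef_rot: [0.032, 3.134, -0.018]
ft_force: [1.1, 1.7, 0.3]
grip_width: 0.605
```

{"fn": "arm_command", "kwargs": {
  "plan": [
    [0.6,[-15,30,0],-0.18],
    [0.6,[-15,30,0],-0.18],
    [0.6,[-15,30,0],-0.18],
    [0.6,[-15,30,0],-0.18],
    [0.6,[-10,20,0],-0.18],
    [0.6,[-5,10,0],-0.18],
    [0.6,[0,0,0],-0.18],
    [0.6,[0,0,0],-0.18]
  ]
}}

```text
time_s: 9.5
tcp_pos: [0.5086, 0.1392, 0.2115]
eef_rot: [2.138, 2.292, -0.015]
ft_force: [-0.5, 0.3, 0.2]
grip_width: 0.599
```

```bash
python3 arc.py 0.05 1;python3 look.py
```

```text
t 9.5 p [508.6 139.2 211.5] yaw 4.0 want 5.2 rad 0.297 c 1.1087 q [ 0.06  0.45 -0.6   1.85  0.32  0.94 -0.61] g 0.599 [-0.5  0.3  0.2]
[-5.4 -0.6] cam [ 0.408 -0.005  1.037]
pocket 923 0.033 [533.4 -85.9  90.4  91.9] c -0.0015 r 0.0707
pocket 923 0.04 [532.5 -85.4  89.8  91.3] c 0.0106 r 0.0713
disc 567 [518.   52.   80.4  86. ]
peg? [291.  170.5] 0.1088 -58.8
peg? [354.8 205. ] 0.1075 -178.93
peg? [293.  242.1] 0.1078 60.07
peg? [368.2 261.1] 0.1958 -226.15
```

{"fn": "arm_command", "kwargs": {
  "plan": [
    [0.6,[-2.5,-12,-35],0.05],
    [0.6,[0,0,-40],0],
    [0.6,[0,0,-40],0],
    [0.6,[0,0,-30],0],
    [0.6,[0,0,-12],0],
    [0.6,[0,0,0],0]
  ]
}}

```text
time_s: 10.3
tcp_pos: [0.5082, 0.1296, 0.0571]
eef_rot: [2.066, 2.352, -0.0]
ft_force: [-0.3, 0.1, -0.7]
grip_width: 0.603
```

```bash
python3 arc.py 0.05 1
python3 - <<'E'
from h import *
for n in("top","scene"):
    d=imaging.read_camera(n);u,v=proj(d,[.51,.1,.05]).astype(int)
    f=d["frame"][max(0,v-60):v+60,u-80:u+80,::-1]; cv2.imwrite(f"pics/{n}3.png",cv2.resize(f,None,fx=5,fy=5,interpolation=2))
E
```

```text
t 10.3 p [508.2 129.6  57.1] yaw 7.4 want 5.4 rad 0.2875 c 1.1133 q [-0.02  0.66 -0.48  1.98  0.53  0.62 -0.72] g 0.603 [-0.3  0.1 -0.7]
[-5.4 -0.6]
```

View pics/scene3.png

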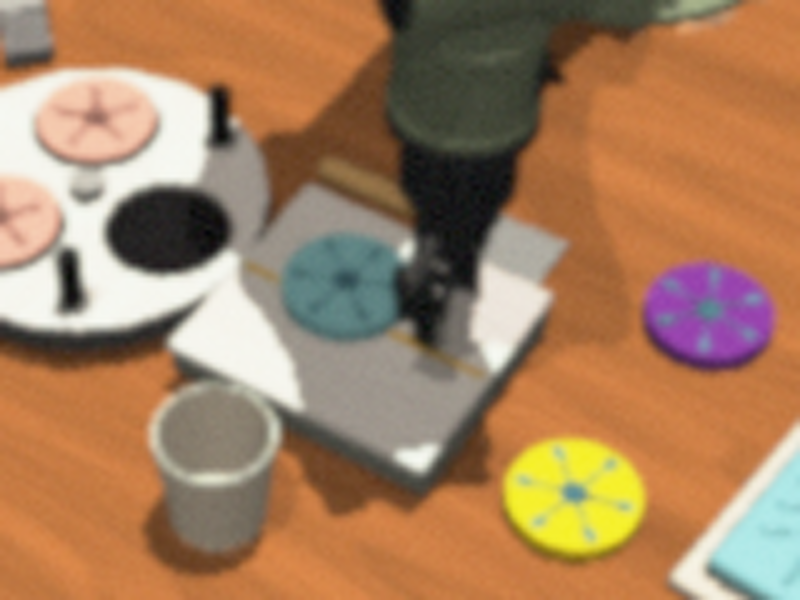

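View pics/top3.png

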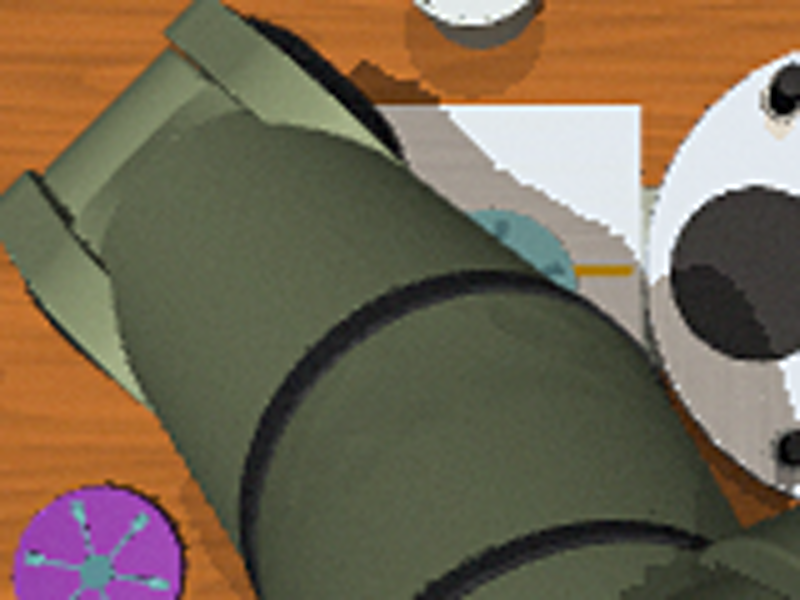

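In the scene view the gripper stands behind the disc, with its fingers at (435,300) in the crop and over the shelf. I'll feel for the shelf top with small downward steps.

{"fn": "arm_command", "kwargs": {
  "plan": [
    [0.6,[-1.5,-2,-8],0],
    [0.6,[0,0,-4],0],
    [0.6,[0,0,0],0]
  ]
}}

```text
time_s: 10.78
tcp_pos: [0.5081, 0.1275, 0.047]
eef_rot: [2.065, 2.349, 0.005]
ft_force: [-0.1, 0.2, 0.1]
grip_width: 0.601
```

{"fn": "arm_command", "kwargs": {
  "plan": [
    [0.6,[0,0,-3],0],
    [0.6,[0,0,0],0]
  ]
}}

```text
time_s: 11.02
tcp_pos: [0.5082, 0.1276, 0.0439]
eef_rot: [2.065, 2.349, 0.005]
ft_force: [0.2, -0.8, -0.2]
grip_width: 0.598
```

{"fn": "arm_command", "kwargs": {
  "plan": [
    [0.6,[0,0,-3],0],
    [0.6,[0,0,0],0]
  ]
}}

```text
time_s: 11.28
tcp_pos: [0.5083, 0.1276, 0.0407]
eef_rot: [2.065, 2.349, 0.005]
ft_force: [0.4, 0.5, -1.1]
grip_width: 0.603
```

{"fn": "arm_command", "kwargs": {
  "plan": [
    [0.6,[0,0,-2],0],
    [0.6,[0,0,0],0]
  ]
}}

```text
time_s: 11.52
tcp_pos: [0.5084, 0.1277, 0.0387]
eef_rot: [2.065, 2.349, 0.006]
ft_force: [-1.4, -0.0, 1.4]
grip_width: 0.599
```

{"fn": "arm_command", "kwargs": {
  "plan": [
    [0.6,[0,0,-2],0],
    [0.6,[0,0,0],0]
  ]
}}

```text
time_s: 11.78
tcp_pos: [0.5084, 0.1276, 0.0387]
eef_rot: [2.064, 2.347, 0.005]
ft_force: [-1.2, -0.1, 1.5]
grip_width: 0.602
```

{"fn": "arm_command", "kwargs": {
  "plan": [
    [0.6,[-2,0,3.5],0],
    [0.6,[0,0,0],0],
    [0.6,[1,-8,0],0],
    [0.6,[1,-8,0],0],
    [0.6,[0.8,-6,0],0],
    [0.6,[0.8,-6,0],0]
  ]
}}

```text
time_s: 12.52
tcp_pos: [0.5101, 0.0975, 0.042]
eef_rot: [2.064, 2.348, 0.005]
ft_force: [0.2, 0.1, 0.1]
grip_width: 0.601
```

```bash
python3 arc.py 0.05 1
python3 - <<'E'
from h import *
for n in("scene",):
    d=imaging.read_camera(n);u,v=proj(d,[.51,.06,.05]).astype(int)
    f=d["frame"][max(0,v-45):v+45,u-60:u+60,::-1]; cv2.imwrite(f"pics/{n}4.png",cv2.resize(f,None,fx=6,fy=6,interpolation=2))
    for a,c,mm in comps(cyan(d["frame"])|((lambda h:(h[...,0]>80)&(h[...,0]<105)&(h[...,1]>60)&(h[...,2]>70))(cv2.cvtColor(d["frame"],cv2.COLOR_RGB2HSV))),150): print(a,c,np.round(circ(mm,d,.0555),1))
E
```

```text
t 12.525 p [510.1  97.5  42. ] yaw 7.4 want 5.7 rad 0.2554 c 1.1175 q [ 0.03  0.68 -0.46  2.    0.56  0.58 -0.69] g 0.601 [0.2 0.1 0.1]
[-5.4 -0.7] 279 [162.62724014  99.02867384] [ 303.7 -660.7  101.1  124.2]
268 [270.22014925 199.15298507] [522.2  51.8  77.9  90.4]
1125 [371.22488889 250.03288889] [526.9 418.9 118.9 169.4]
6106 [381.22813626 340.24811661] [744.8 549.4 315.6 400.9]
```

View pics/scene4.png

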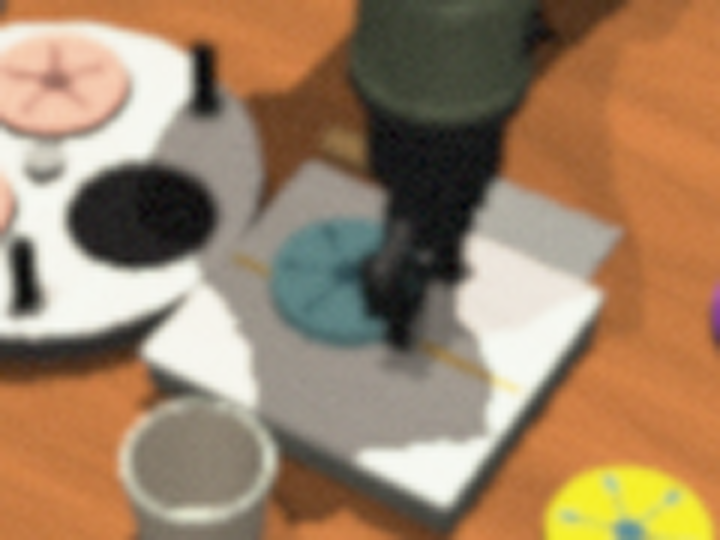

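The fingers are just behind the disc, at (400,300) in the crop, so I'll push.

{"fn": "arm_command", "kwargs": {
  "plan": [
    [0.6,[1.2,-10,0],0],
    [0.6,[1.2,-10,0],0],
    [0.6,[1.2,-10,0],0],
    [0.6,[1.2,-10,0],0],
    [0.6,[1.2,-10,0],0],
    [0.6,[1.2,-10,0],0],
    [0.6,[0,0,0],0]
  ]
}}

```text
time_s: 13.45
tcp_pos: [0.5179, 0.0316, 0.042]
eef_rot: [2.066, 2.345, 0.004]
ft_force: [-0.4, -0.4, -0.8]
grip_width: 0.601
```

```bash
python3 arc.py 0.05 1
cat > see.py <<'E'
from h import *
import sys
k=sys.argv[1]
for n in("scene","top"):
    d=imaging.read_camera(n);u,v=proj(d,[.525,-.03,.05]).astype(int)
    f=d["frame"][max(0,v-45):v+45,u-60:u+60,::-1]; cv2.imwrite(f"pics/{n}{k}.png",cv2.resize(f,None,fx=6,fy=6,interpolation=2))
    h=cv2.cvtColor(d["frame"],cv2.COLOR_RGB2HSV)
    for a,c,mm in comps((h[...,0]>80)&(h[...,0]<105)&(h[...,1]>60)&(h[...,2]>70),100):
        if abs(c[0]-u)<70 and abs(c[1]-v)<60: print(n,a,c,np.round(circ(mm,d,float(sys.argv[2])),1))
E
python3 see.py 5 .0555
```

```text
t 13.45 p [517.9  31.6  42. ] yaw 7.2 want 5.3 rad 0.189 c 1.1108 q [ 0.16  0.68 -0.46  2.    0.57  0.57 -0.57] g 0.601 [-0.4 -0.4 -0.8]
[-5.4 -0.6] scene 247 [252.23481781 192.76518219] [531.2 -15.8  82.1  87.9]
```

View pics/scene5.png

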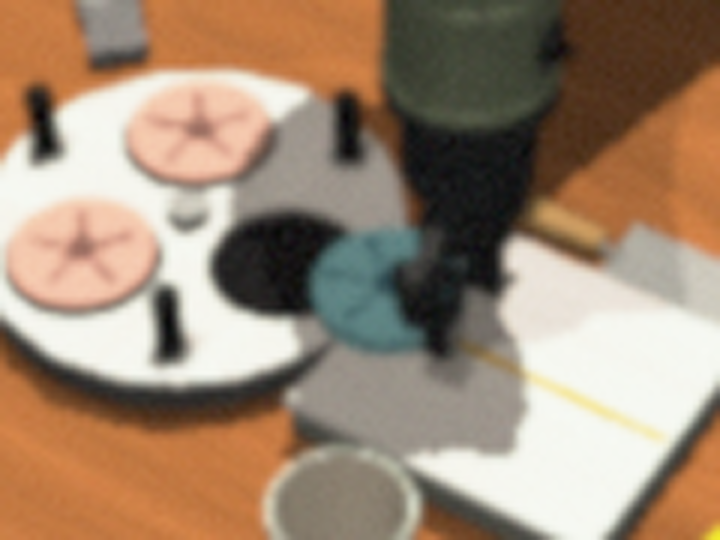

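View pics/top5.png

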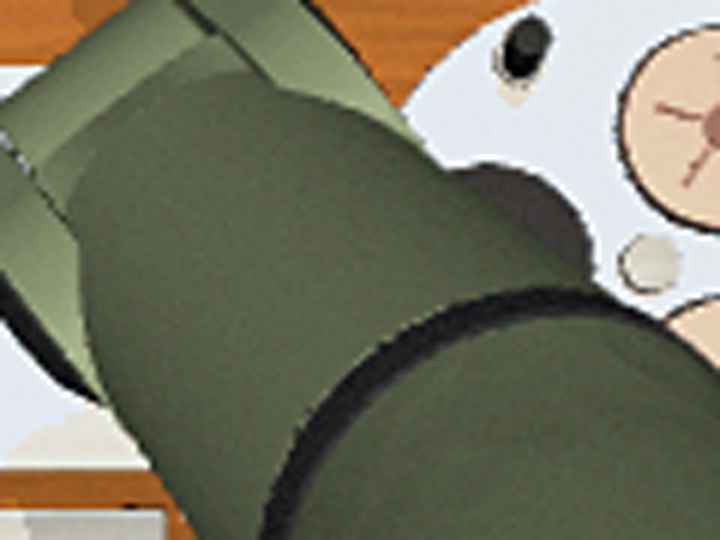

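The disc is sliding straight and its leading edge is now at the pocket's rim. I'll continue.

{"fn": "arm_command", "kwargs": {
  "plan": [
    [0.6,[1.3,-10,0],0],
    [0.6,[1.3,-10,0],0],
    [0.6,[1.3,-9,0],0],
    [0.6,[1.2,-8,0],0],
    [0.6,[1.1,-8,0],0],
    [0.6,[1.1,-8,0],0],
    [0.6,[0,0,0],0]
  ]
}}

```text
time_s: 14.42
tcp_pos: [0.5256, -0.024, 0.042]
eef_rot: [2.064, 2.347, 0.004]
ft_force: [-0.9, -0.1, 0.6]
grip_width: 0.597
```

```bash
python3 arc.py 0.05 1; python3 see.py 6 .05
```

```text
t 14.425 p [525.6 -24.   42. ] yaw 7.3 want 4.2 rad 0.133 c 1.092 q [ 0.27  0.69 -0.47  1.98  0.57  0.59 -0.46] g 0.597 [-0.9 -0.1  0.6]
[-5.4 -0.5] scene 209 [237.44019139 189.03349282] [538.8 -72.4  79.5  83.9]
```

View pics/scene6.png

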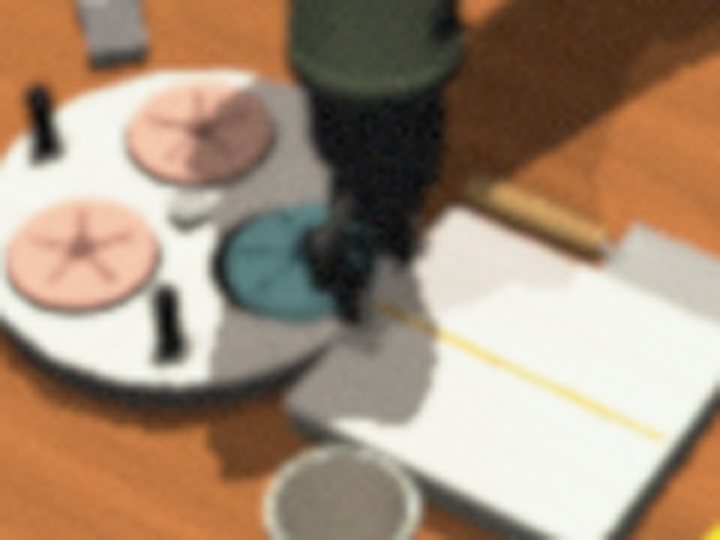

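{"fn": "arm_command", "kwargs": {
  "plan": [
    [0.6,[0.8,-5,0],0],
    [0.6,[0.6,-4,0],0],
    [0.6,[0.5,-4,0],0],
    [0.6,[0,0,0],0]
  ]
}}

```text
time_s: 15.02
tcp_pos: [0.5275, -0.0365, 0.042]
eef_rot: [2.062, 2.349, 0.005]
ft_force: [-0.1, -0.4, -0.5]
grip_width: 0.599
```

```bash
python3 arc.py 0.05 1; python3 see.py 7 .05
```

```text
t 15.025 p [527.5 -36.5  42. ] yaw 7.4 want 3.7 rad 0.1204 c 1.0835 q [ 0.3   0.69 -0.47  1.98  0.57  0.59 -0.43] g 0.599 [-0.1 -0.4 -0.5]
[-5.4 -0.5] scene 183 [235.01092896 188.82513661] [542.8 -81.8  72.8  80.1]
```

View pics/scene7.png

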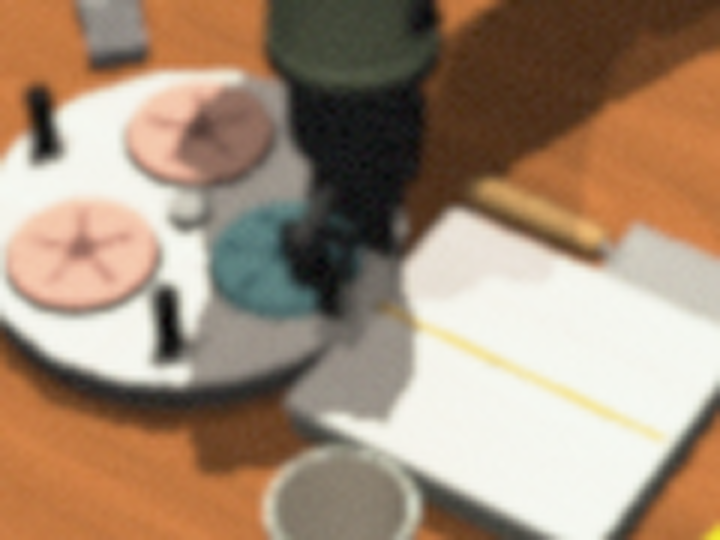

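{"fn": "arm_command", "kwargs": {
  "plan": [
    [0.6,[0.3,-3,0],0],
    [0.6,[0,0,0],0]
  ]
}}

```text
time_s: 15.38
tcp_pos: [0.5278, -0.0391, 0.0421]
eef_rot: [2.062, 2.35, 0.005]
ft_force: [0.7, -0.1, -0.6]
grip_width: 0.596
```

```bash
python3 arc.py 0.05 1; python3 see.py 8 .047
```

```text
t 15.375 p [527.8 -39.1  42.1] yaw 7.5 want 3.6 rad 0.1178 c 1.0822 q [ 0.3   0.69 -0.47  1.98  0.57  0.59 -0.42] g 0.596 [ 0.7 -0.1 -0.6]
[-5.4 -0.5] scene 170 [234.59411765 189.02941176] [541.5 -84.6  71.5  79.7]
```

View pics/scene8.png

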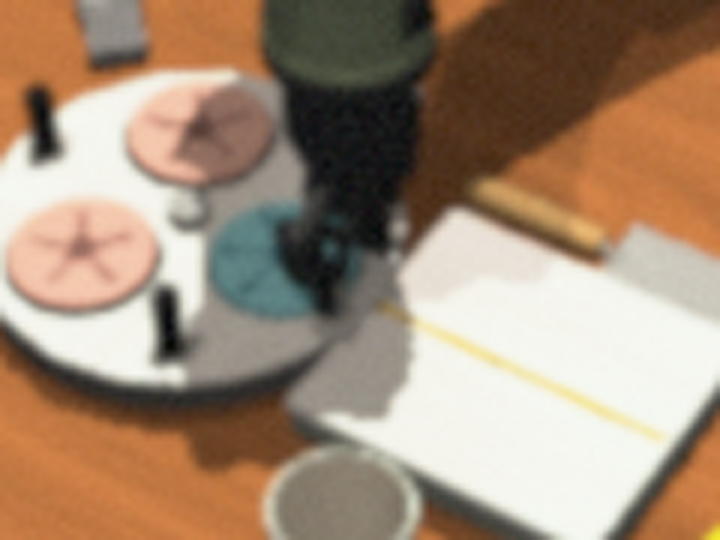

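Disc looks seated or nearly so. I'll back off, lift clear and inspect it.

{"fn": "arm_command", "kwargs": {
  "plan": [
    [0.6,[-1,8,0],0],
    [0.6,[-1,12,0],0],
    [0.6,[0,5,25],0],
    [0.6,[0,20,45],0],
    [0.6,[0,50,40],0],
    [0.6,[0,55,20],0],
    [0.6,[0,55,0],0],
    [0.6,[0,40,0],0]
  ]
}}

```text
time_s: 16.48
tcp_pos: [0.523, 0.2161, 0.1757]
eef_rot: [2.063, 2.35, 0.008]
ft_force: [1.3, 0.0, -1.4]
grip_width: 0.602
```

```bash
python3 arc.py 0.05 1; python3 look.py .047; python3 see.py 9 .047;  python3 - <<'E'
from h import *
d=imaging.read_camera("top"); cv2.imwrite("pics/topfull.png",cv2.resize(d["frame"][:,:,::-1],(800,600)))
E
```

```text
t 16.475 p [523.  216.1 175.7] yaw 7.4 want 1.9 rad 0.3729 c 1.0517 q [-0.07  0.55 -0.61  1.8   0.41  0.91 -0.73] g 0.602 [ 1.3  0.  -1.4]
[-5.4 -0.3] cam [ 0.408 -0.005  1.037]
disc 905 [534.  -85.   88.4  89.4]
peg? [291.  170.5] 0.1088 -58.8
peg? [354.7 205. ] 0.1073 -178.93
peg? [286.1 222.8] 0.0836 31.97
peg? [292.9 242.2] 0.1083 60.01
peg? [367.9 260.9] 0.195 -226.2
scene 316 [239.00949367 188.14873418] [538.2 -80.6  80.6  82.2]
top 609 [286.82594417 204.59770115] [533.1 -84.6  87.8  88.6]
```

View pics/scene9.png

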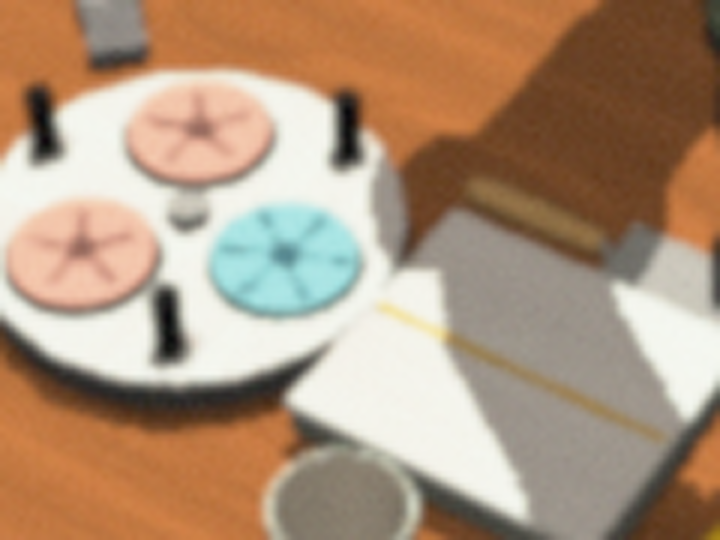

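View pics/top9.png

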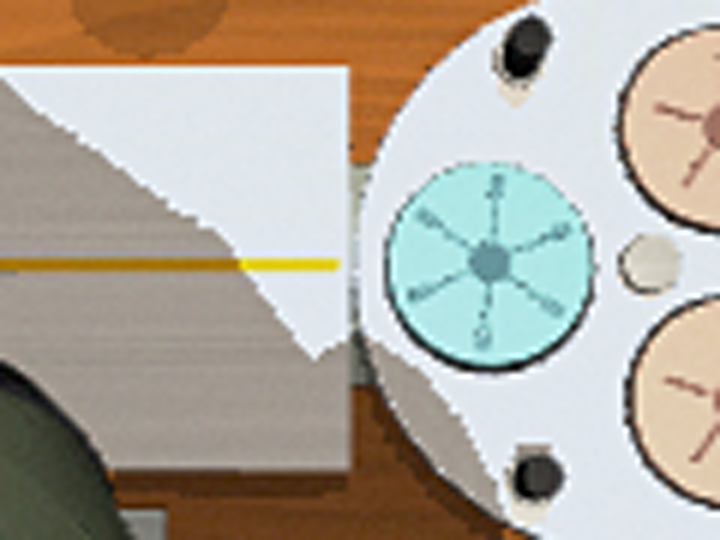

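View pics/topfull.png

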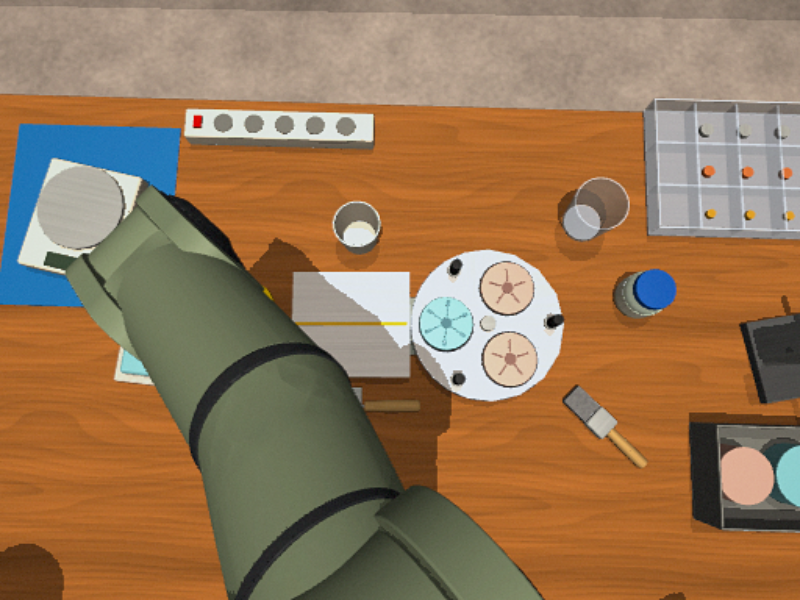

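Both views show the disc inside the pocket, with an even dark rim like its pink neighbours. To check height and tilt, I'll compare it with the pink discs in the two views.

Run:
```python
from h import *
D={n:imaging.read_camera(n) for n in("top","scene")}
def masks(f):
    h=cv2.cvtColor(f,cv2.COLOR_RGB2HSV)
    return {"blue":(h[...,0]>78)&(h[...,0]<105)&(h[...,1]>50)&(h[...,2]>70),"pink":((h[...,0]<14)|(h[...,0]>172))&(h[...,1]>30)&(h[...,1]<115)&(h[...,2]>140)}
E_={}
for n,d in D.items():
    u0=proj(d,[*HUB,.047]); E_[n]=[]
    for k,m in masks(d["frame"]).items():
        m=cv2.morphologyEx(m.astype(np.uint8),cv2.MORPH_CLOSE,np.ones((3,3)))
        for a,c,mm in comps(m,150):
            if np.hypot(*(c-u0))<60:
                cs,_=cv2.findContours(mm.astype(np.uint8),0,1)
                e=cv2.fitEllipse(cv2.convexHull(max(cs,key=len)))
                w=ray(d,e[0],.047)[0]; E_[n].append((k,np.array(e[0]),w)); print(n,k,a,np.round(e[0],2),np.round(e[1],1),round(e[2]),w.round(4))
for k,c,w in E_["top"]:
    for k2,c2,w2 in E_["scene"]:
        if k==k2 and np.hypot(*(w-w2)[:2])<.03:
            P=[d["K"]@np.c_[d["R"],d["t"]] for d in D.values()]
            X=cv2.triangulatePoints(P[0],P[1],c.reshape(2,1),c2.reshape(2,1)); print(k,(X[:3]/X[3]).ravel().round(4))
print("load",HUB+.07*np.array([np.cos(PHI),np.sin(PHI)]))
```

```text
top blue 904 [284.97 206.64] [33.4 33.9] 112 [ 0.533  -0.0848  0.047 ]
top pink 251 [326.87 182.45] [28.  29.1] 130 [ 0.6011 -0.1952  0.047 ]
scene blue 339 [238.97 188.03] [17.6 24.1] 85 [ 0.5389 -0.0803  0.047 ]
scene pink 361 [224.83 164.99] [21.4 25.2] 83 [ 0.4736 -0.1938  0.047 ]
scene pink 370 [205.24 187.34] [18.3 25.2] 83 [ 0.6029 -0.1819  0.047 ]
blue [ 0.5337 -0.085   0.0396]
pink [ 0.5994 -0.1915  0.0397]
load [ 0.53330885 -0.08662832]
```

Run:
```python
from cell import r
print(r.sign_off()); s=r.get_state(); print(s["time_s"],s["ft_force"])
```

```text
the job is handed in; nothing more can be done
None
the job is handed in; nothing more can be done
```

The job is handed in at about 17 s of the 72 s allowed. The blue disc is in the pocket and the loaded pocket faces the shelf.

- **Turning:** I gripped the peg 60° clockwise of the pocket and turned the carousel about 3.05 rad anticlockwise, with one small final correction.
- **Sliding:** I pushed the disc along the shelf from behind with two part-open fingers until it dropped into the pocket. Then I backed off and lifted clear.

Last checks before handing in:
- **Seating:** In the top view the disc's centre was at (0.533, -0.085), about 1–2 mm from the load point. Its dark rim looked even all round. Across the two views its height matched a fixed pink disc (39.6 against 39.7 mm). Both read about 7 mm below the nominal 47 mm, so only the comparison is reliable.
- **Facing:** The angle estimates disagree slightly. The pocket floor gave about 0°, the pegs 0 to +1.2°, and the disc centre about -0.4°. The final push did not move the carousel.
- **Surroundings:** The mixing cup, tall cup, jar and brush looked unmoved in the final pictures, as did the visible part of the spatula. The arm hid most of the slab in the final top view, so I did not recheck it.

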